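# Hold the roof over the garrison house

## Task

On this wargame table, first set the crate stack upright on the floor inside the open house, without dropping it. Then pick up the house's lift-off roof by gripping its wing at the balance point, and carry it level to the house, to about 3 cm above the top of the walls, lined up squarely to go on with its parapet gap at the head of the stairs, and without letting it bump the walls. Finish still holding it there, level and still, as the other player wants to look inside before it is lowered; leave the other models and the tape measure where they are.

Things in the scene. Friction and masses are not known exactly. Their poses are not given: they have to be found in the camera images.
- house: White adobe model house without its roof, an open box fixed to the table: outside 190 (x) x 130 (y) x 54 mm high, walls 6 mm, floor top 4 mm above the table, one room 178 x 118 mm. Origin: centre of the underside. +x points to the end with the outside stairs, at the start away from the robot within 35 degrees. It stands on the robot's left or right, the roof on the other side.
- stairs_head (a point): Top of the outside stairs of the house (22 mm wide, beyond the end wall, climbing towards the house's +y): at (+106, +40, +54) mm in the house's frame.
- roof: Lift-off flat roof, 0.43 kg +-20 %, loose on the table, +x away from the robot within 35 degrees. Origin: centre of the underside; x along its 190 mm, y along its 130 mm. Bottom lip 174 x 114 x 5 mm (fits inside the walls), deck 6 mm (top at z 11 mm), parapet 5 thick, 10 high. Heavy grey tower at x -90 to -48, y -2 to +58, top at z 60 mm. Right way on: origin and axes over those of the house.
- roof_balance (a point): Balance point, on the narrow white wing that runs from the tower along x (x -48 to +60, y 0 to +26 mm, flat sides, top at z 41 mm, 30 mm above the deck): at (-28, +13, +35) mm in the roof's frame, 20 mm from the tower, 6 mm below the wing's top. Gripped here across the wing's 26 mm (y), the roof hangs level.
- roof_gap (a point): Middle of the 28 mm gap in the roof's parapet, in its +x end, where the stairs arrive: at (+93, +34, +11) mm in the roof's frame. With the lip's underside 30 mm above the walls, the roof's origin is 84 mm above the table.
- crates: Objective marker: brown crates on a pallet, one solid casting 44 (x) x 24 (y) x 24 mm high plus one crate 24 x 24 x 8 mm on top (centred 6 mm to -x; 32 mm in all), 60 g, loose on the table between house and roof, yaw within 70 degrees. Origin: centre of the underside. Grip it across its 24 mm width (y).
- tank_a: Bystander: sand-coloured model tank, 80 x 36 x 34 mm, loose. Origin: centre of the underside.
- tank_b: Bystander: green model tank, 80 x 36 x 34 mm, loose. Origin: centre of the underside.
- truck: Bystander: green open-backed model truck, 82 x 32 x 36 mm, loose. Origin: centre of the underside.
- tape: Bystander: yellow tape measure, 64 x 30 x 60 mm, loose. Origin: centre of the underside.
Things that resemble listed ones, but are neither listed nor needed, are in the scene too. What is shaped like the roof but black or green is not meant.

How it is judged (in metres and radians):
On the way, in this order (a step that is already met when the one before it is completed fails the run):
1. the crate stack stands upright on the floor inside the house, let go (x of crates in the frame of house between -0.089 and 0.089 m and y of crates in the frame of house between -0.059 and 0.059 m and z of crates in the frame of house between 0 and 0.008 m and angle between crates's own z axis and vertical below 0.1 rad and contact force between the fingers and crates below 0.05 N and linear speed of crates below 0.03 m/s), for 0.2 s.
2. the roof is lifted clear of the table, level, gripped at its balance point (height (world z) of roof above 0.03 m and contact force between the fingers and roof above 1 N and horizontal distance between the grasp point and roof_balance below 0.018 m and angle between roof's own z axis and vertical below 0.07 rad), for 0.2 s.
At the end, for the whole second after the job is handed in: Crates upright on the house floor, let go. Roof held within 18 mm of its balance point, still, level within 0.07 rad, lip 12 to 55 mm above the walls, centred within 15 mm and turned within 0.1 rad of the house, gap at the stairs, touching neither house nor crates (all of step 1 and contact force between the fingers and roof above 1 N and horizontal distance between the grasp point and roof_balance below 0.018 m and angle between roof's own z axis and vertical below 0.07 rad and height (world z) of roof between 0.066 and 0.109 m and horizontal distance between roof and house below 0.015 m and angle between the x axis of roof and the x axis of house, either way round below 0.1 rad and x of roof_balance in the frame of house below 0 m and contact force between roof and house below 0.05 N and contact force between roof and crates below 0.05 N and linear speed of roof below 0.02 m/s and angular speed of roof below 0.1 rad/s); the arm keeps its last pose, push and grip.
It fails at once if a tank, the truck or the tape measure is moved more than 20 mm (distance of any of tank_a, tank_b, truck, tape from where it was at the start of the episode above 0.02 m).
It fails at once if the crate stack is dropped (linear speed of crates above 0.6 m/s and contact force between the fingers and crates below 0.05 N).
It fails at once if the roof is tipped by more than 0.25 rad (angle between roof's own z axis and vertical above 0.25 rad).
It fails at once if the roof bumps the house (contact force between roof and house above 2 N).
It also fails if it takes over 51 s, if anything falls off the work surface, if the arm or the gripper's body presses on something with over 40 N, if the wrist force passes 120 N, or if a joint passes its speed limit or range.

## Robot

A 7-joint arm with a two-finger parallel gripper is mounted at the origin on the work surface. World frame = base frame: x ahead of the robot, y to its left, z up, the work surface at z = 0. Lengths are in mm, angles in rad, forces in N, time in s.
With the tool pointing down it reaches from about 375 to 925 mm from the base axis. Payload 3.1 kg.
Tool frame: the origin (TCP) lies at the very end of the fingers, on their centre line; the grasp point (between the pads) lies bot.pinch_z behind it (bot.pinch_z is the distance from the TCP to the grasp point, in mm); z points along the fingers, y is the direction in which the jaws open and shut (so a half turn about z gives the same grasp; the last joint's range is limited). The gripper opens to 85 mm and grips with 20 to 120 N. Pads are 22 mm wide; open, the fingers measure 114 mm over their backs; the gripper's body (76 mm by 85 mm) begins 54 mm behind the grasp point. The pads swing forward as they close: fully open they stand 13 mm farther back than shut.
Start: joints at [1.091, 0.383, 0.044, 1.598, -0.018, 1.161, -0.05], TCP at [242.204, -603.192, 231.269] pointing down, gripper open.
Joint ranges: [-2.61, 2.61], [-0.41, 2.15], [-1.48, 1.57], [0, 2.5], [-1.57, 4.71], [0.05, 1.97], [-2.85, 2.85]. Speed limits (rad/s): [2.79, 2.79, 3.14, 3.14, 3.14, 3.14, 3.14].

## Interface

Orientations are given as a unit quaternion [x, y, z, w].
In Python, from rig import bot, camera, ticket, nets gives the robot as it stands.
- The arm moves only by the tool step_arm, never from a script. Its argument "rows" is a list of rows, each an object with "travel": the shift along the world's x, y, z in m, a list of three; "dr": the turn, a rotation vector about the world's x, y, z in degrees, a list of three. A call has 1 to 10 rows; each row shifts and turns the commanded pose from where the row before left it; what a row does not reach is not made up. A row lasts 1/8 s, in which the tool goes at most 62.5 mm and 10.7 degrees, less where a joint would pass 70% of its speed; a pose out of reach is approached as far as the arm can. A call with a gripper value outside its range is refused whole. "grip" is the finger opening in m, from 0 to 0.0854, set as the call begins (left out, the last holds). The fingers move at their own pace and stop on an object; "grip_force" is the grip in N (left out, the last holds). Time passes only in rows, so rows that do not move let the fingers close. It gives the time, the measured TCP pose, the force and the opening at its end, in the units of the state.
- bot.sense(): the state, without advancing time (a new reading comes with each control period).
- camera(name): name is "scene" or "top"; returns a dict with "image" (384x512x3 uint8, red, green, blue), "depth" (384x512 float32, mm along the optical axis (not along the pixel's ray), 0 where there is no reading), "mtx" (3x3 intrinsics, pixels), "k1" (the pictures are not rectified: a ray, as slopes to the right and down, at radius r is drawn at 1 + k1 r^2 times it, then the intrinsics apply), "pose" (4x4, takes a point from camera to world coordinates). Camera axes: x right, y down, z forward; pixel columns grow to the right and rows downward; lengths in mm; the calibration is good to about 2 mm. A picture is of the moment at which its call begins.
- ticket.finish_job(): hands the job in, once; it reports no verdict.
Trained networks look in the newest picture that a camera, given by its name, has taken for a name from the list of things; names that differ only in an ending like _2 or _b are one class to them, and where a whole thing is asked for, a point or a joint stands for the part that bears it (a point fixed in the world has none). Each returns a list of dicts, best first, with "score" (0 to 1); they miss things now and then, are a little off and sometimes report something else, mostly with a low value. They report only what shows in the picture. A call takes as long as a camera call. They do not tell look-alikes from the thing itself.
- nets.find_in(camera, thing): "bbox" ([left, top, right, bottom] in pixels, round what is visible of it).
- nets.cut_out(camera, thing): "region" (384x512 bool, what is visible of it) and "bbox" ([left, top, right, bottom] in pixels, round what is visible of it).
- nets.tip_of(camera, thing): "position" ([column, row] in pixels: a listed point, or the origin of a listed thing).
The state is a dict: "time": time; "q": joint angles; "joint_vel": joint speeds; "joint_efforts": joint torques, N m; "tcp_pos": TCP position; "ee_rot": TCP orientation; "force": force on the tool from outside, world axes, zero at the start; "torque": the same for the moment, N m; "opening": finger opening in mm.
Only numpy, scipy, OpenCV 4.12 (cv2) and the standard library are available. Lean on these libraries where they do the work, as an engineer would, in place of code of your own. Each camera call takes 0.05 s, during which the arm holds its last target.

## Working session

There is one attempt and no reset: what is moved stays moved. The work goes in short steps, Python scripts to look and compute and a tool call to move; the robot and the scene stay as the last step left them, time stands still between calls to the robot, and variables do not carry over. Pictures are saved under pics/ and viewed, and the job is handed in when it is done.

Besides the shell and the picture viewer there is one more tool, called after "Request:" as name([rows], argument=value, ...), one row to a line, values as JSON. step_arm: Moves the arm, as the interface text tells. Its arguments: {"type":"object","properties":{"rows":{"type":"array","items":{"type":"object","properties":{"travel":{"type":"array","items":{"type":"number"}},"dr":{"type":"array","items":{"type":"number"}}}}},"grip":{"type":"number"},"grip_force":{"type":"number"}},"required":["rows"]}

```bash
ls; mkdir -p pics; python3 - <<'E'
from rig import bot,camera,ticket,nets
import cv2,numpy as np,pickle
print(bot.sense(), bot.pinch_z)
for n in("scene","top"):
    c=camera(n); pickle.dump(c,open(f'{n}.pkl','wb'))
    cv2.imwrite(f'pics/{n}0.png',cv2.resize(c['image'][:,:,::-1],(800,600),interpolation=cv2.INTER_CUBIC))
    print(n,c['mtx'],c['k1'],c['pose'])
    for t in("house","roof","crates","roof_balance","roof_gap","stairs_head","tank_a","truck","tape"):
        if t in("roof_balance","roof_gap","stairs_head"): r=nets.tip_of(n,t); print(t,[(np.round(d['position']),round(d['score'],2)) for d in r])
        else: r=nets.find_in(n,t); print(t,[(np.round(d['bbox']),round(d['score'],2)) for d in r])
E
```

```text
pics
{'time': 0.0, 'q': array([ 1.09121209,  0.3838291 ,  0.04386033,  1.59961325, -0.01792075,
        1.16120657, -0.04989402]), 'joint_vel': array([ 0.00034388, -0.0001746 ,  0.00156314,  0.00043837, -0.00015066,
        0.00185195, -0.0010731 ]), 'joint_efforts': array([-9.01487656e-04, -4.33461928e+01,  1.02441162e+00, -2.49510366e+01,
        1.06819978e-02,  1.13764874e-02, -1.49296324e-05]), 'tcp_pos': array([ 241.79932422, -602.3128609 ,  229.87319896]), 'ee_rot': array([ 9.81829523e-01,  1.89760412e-01, -3.17978747e-04, -1.29314278e-03]), 'force': array([-1.25667636,  0.08491057,  0.25297728]), 'torque': array([-0.04888308, -0.01115248,  0.03861076]), 'opening': 85.31695269055807} 18.700000000000003
scene [[430.70069382   0.         254.04484183]
 [  0.         430.70069382 193.14281578]
 [  0.           0.           1.        ]] 0.03455602636127811 [[-6.68651671e-01  4.53994261e-01 -5.88892311e-01  1.26716147e+03]
 [ 7.43537898e-01  4.00233833e-01 -5.35690463e-01  5.41714816e+02]
 [-7.50576957e-03 -7.96054075e-01 -6.05178960e-01  8.39056067e+02]
 [ 0.00000000e+00  0.000000
[... 1204 characters left out ...]
2., 302.]), 0.85), (array([271., 171., 318., 225.]), 0.64), (array([123., 228., 188., 289.]), 0.6), (array([360., 223., 418., 285.]), 0.55)]
crates [(array([217., 199., 227., 210.]), 0.54)]
roof_balance [(array([291., 204.]), 0.76), (array([385., 258.]), 0.75), (array([151., 248.]), 0.74), (array([308., 280.]), 0.68)]
roof_gap [(array([182., 266.]), 0.98), (array([297., 249.]), 0.94), (array([289., 170.]), 0.79), (array([392., 225.]), 0.68)]
stairs_head [(array([218., 156.]), 0.7), (array([145., 156.]), 0.61)]
tank_a [(array([213., 141., 228., 158.]), 0.69), (array([247., 119., 260., 143.]), 0.61)]
truck [(array([213., 224., 226., 253.]), 0.46)]
tape [(array([181., 117., 192., 141.]), 0.63)]
```

View pics/scene0.png

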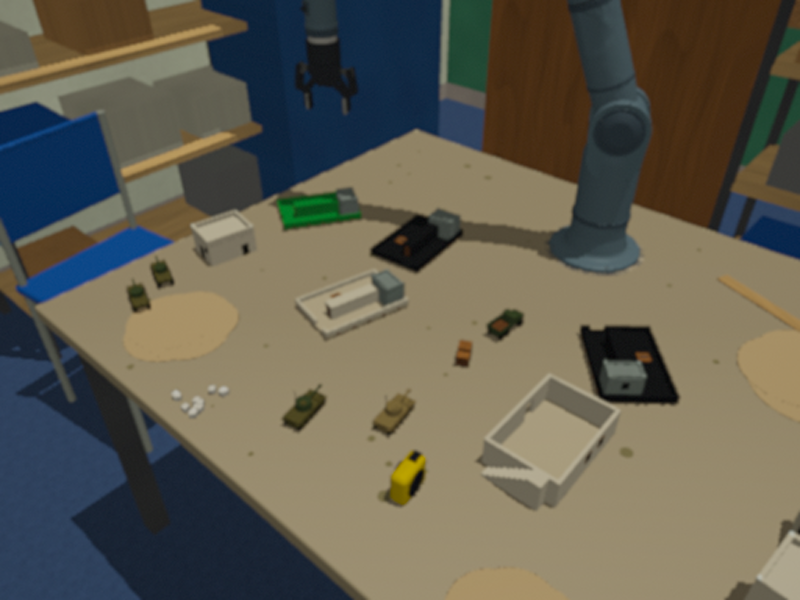

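View pics/top0.png

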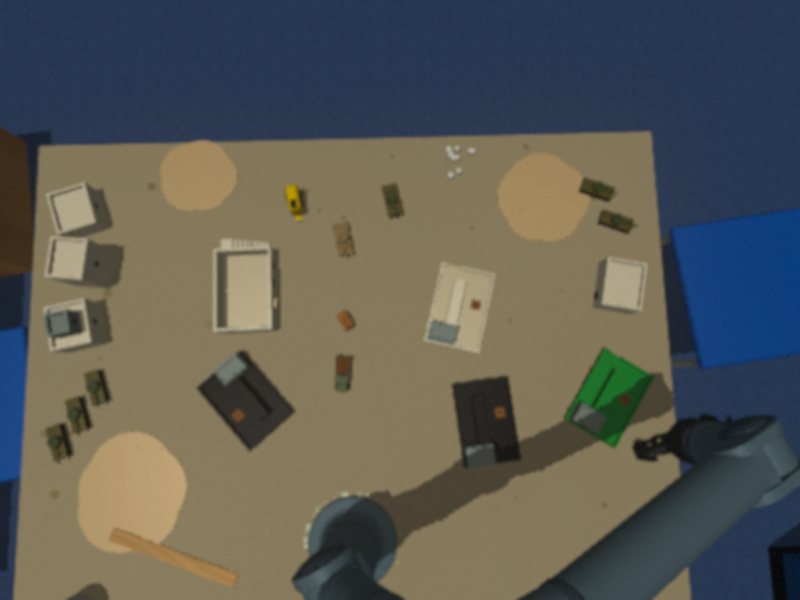

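```bash
python3 - <<'E'
import cv2,pickle
c=pickle.load(open('top.pkl','rb'))['image'][105:310,110:430,::-1]
cv2.imwrite('pics/topcrop0.png',cv2.resize(c,(800,512),interpolation=cv2.INTER_CUBIC))
c=pickle.load(open('scene.pkl','rb'))['image'][110:340,165:415,::-1]
cv2.imwrite('pics/scenecrop0.png',cv2.resize(c,(650,598),interpolation=cv2.INTER_CUBIC))
E
```

```text
(no output)
```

View pics/topcrop0.png

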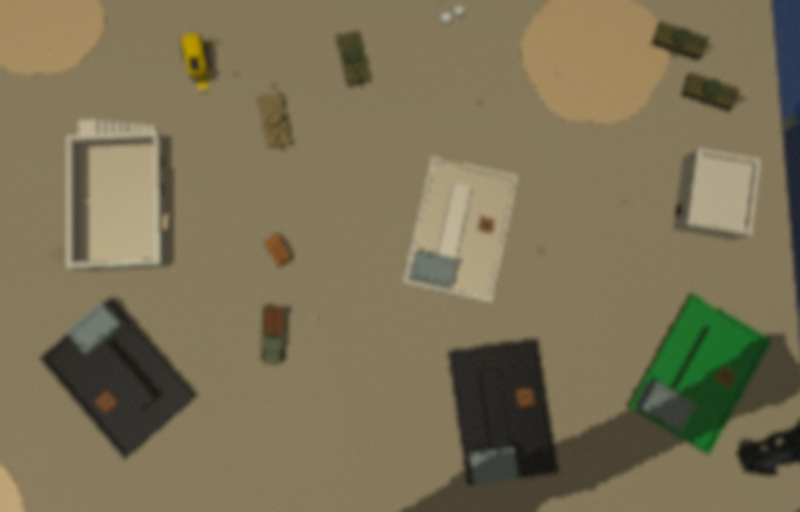

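View pics/scenecrop0.png

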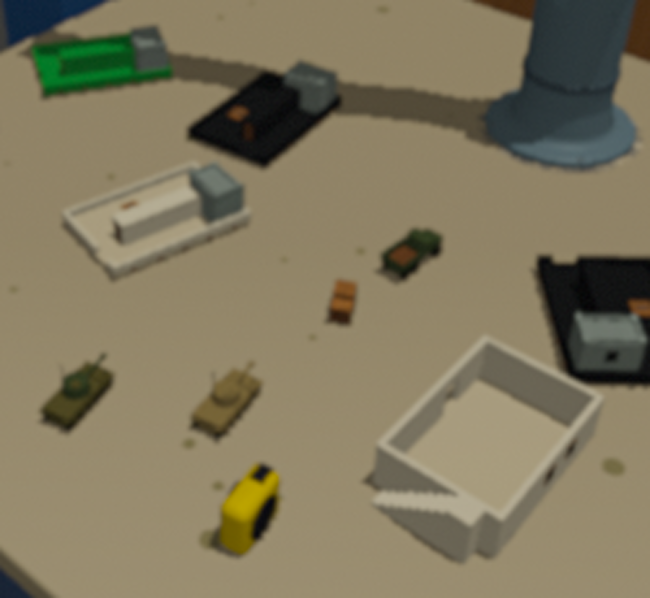

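The top view shows these roof-shaped things in 800x600 pixels: white (460,307), black (487,420), black (245,400) and green (608,397). The white one with the grey tower, on the opposite side from the house at (243,288), is the one that fits. The crates are at (345,320), sitting between tank_a at (343,240) and the truck at (343,372). Next I'll fit poses to the depth clouds.

```bash
cat > h.py <<'E'
import numpy as np,cv2
from scipy.optimize import least_squares
def cloud(c):
    d=c['depth'].astype(float); h,w=d.shape
    u,v=np.meshgrid(np.arange(w),np.arange(h))
    K=c['mtx']; xd=(u-K[0,2])/K[0,0]; yd=(v-K[1,2])/K[1,1]
    x,y=xd.copy(),yd.copy()
    for _ in range(8):
        s=1+c['k1']*(x*x+y*y); x,y=xd/s,yd/s
    P=np.stack([x*d,y*d,d],-1)@c['pose'][:3,:3].T+c['pose'][:3,3]
    P[d<=0]=np.nan
    return P
def proj(c,p):
    q=(np.asarray(p)-c['pose'][:3,3])@c['pose'][:3,:3]
    x,y=q[...,0]/q[...,2],q[...,1]/q[...,2]; s=1+c['k1']*(x*x+y*y); K=c['mtx']
    return np.stack([x*s*K[0,0]+K[0,2],y*s*K[1,1]+K[1,2]],-1)
B=lambda *a:np.array(a,float).reshape(3,2)
M={'house':[B(-95,95,-65,65,0,4),B(-95,-89,-65,65,0,54),B(89,95,-65,65,0,54),B(-95,95,-65,-59,0,54),B(-95,95,59,65,0,54)],
'roof':[B(-87,87,-57,57,0,5),B(-95,95,-65,65,5,11),B(-95,-90,-65,65,11,21),B(-95,95,-65,-60,11,21),B(-95,95,60,65,11,21),B(90,95,-65,20,11,21),B(90,95,48,65,11,21),B(-90,-48,-2,58,5,60),B(-48,60,0,26,5,41)],
'crates':[B(-22,22,-12,12,0,24),B(-18,6,-12,12,24,32)]}
def sdf(m,p):
    best=None
    for b in M[m]:
        c=b.mean(1);h=(b[:,1]-b[:,0])/2
        q=np.abs(p-c)-h
        s=np.linalg.norm(np.maximum(q,0),axis=1)+np.minimum(q.max(1),0)
        best=s if best is None else np.minimum(best,s)
    return best
def loc(p,x,y,a,z=0):
    c,s=np.cos(a),np.sin(a); d=p-[x,y,z]
    return np.stack([c*d[:,0]+s*d[:,1],-s*d[:,0]+c*d[:,1],d[:,2]],1)
def fit(m,pts,x0):
    f=lambda v:sdf(m,loc(pts,v[0],v[1],v[2],v[3]))
    r=least_squares(f,[*x0,0],loss='soft_l1',f_scale=2,x_scale=[1,1,.02,1])
    return r.x,np.median(np.abs(r.fun))
E
python3 - <<'E'
import pickle; from h import *
C={n:pickle.load(open(n+'.pkl','rb')) for n in('top','scene')}
P={n:cloud(C[n]) for n in C}
for n,(u,v) in {'house':(157,184),'crates':(221,205),'roof':(294,196),'table':(250,230),'tanka':(220,153),'truck':(219,238),'tape':(187,128)}.items(): print(n,P['top'][v,u].round(),)
for m,(u,v),rad,a0,z0 in (('house',(157,184),125,0,8),('roof',(294,196),125,-.15,6),('crates',(221,205),35,.4,5)):
    c=P['top'][v,u]
    for sel in(('top',),('scene',),('top','scene')):
        res=[]
        for n in sel:
            p=P[n].reshape(-1,3);p=p[np.isfinite(p).all(1)]
            p=p[(np.hypot(*(p-c)[:,:2].T)<rad)&(p[:,2]>z0)&(p[:,2]<75)]
            res.append(p)
        p=np.vstack(res)
        if m=='house': 
            pass
        best=None
        for da in(-.8,-.4,0,.4,.8) if m=='crates' else(-.15,0,.15):
            x0=[*c[:2],a0+da]
            q=p
            if m=='house':
                l=loc(p,*x0); q=p[l[:,0]<97]
            r=fit(m,q,x0)
            if m=='house':
                l=loc(p,*r[0][:3]); q=p[(l[:,0]<93)]; r=fit(m,q,r[0][:3])
            s=np.sum(np.minimum(np.abs(sdf(m,loc(q,*r[0]))),6))
            if best is None or s<best[0]: best=(s,r,len(q))
        print(m,sel,best[2],best[1][0].round(3),best[1][1].round(2),round(best[0]/best[2],2))
for n in P:
    z=P[n][...,2]; q=P[n][(np.abs(P[n][...,0]-560)<200)&(np.abs(P[n][...,1]+0)<250)&(np.abs(z)<12)]
    print(n,'table z',np.median(q[:,2]),q[:,2].std())
E
```

```text
house [583. 243.   7.]
crates [496.   6.  33.]
roof [ 520. -257.   42.]
table [404. -96.  -1.]
tanka [686.   6.  38.]
truck [378.  16.  17.]
tape [775. 122.  63.]
house ('top',) 1089 [5.74610e+02 2.36993e+02 1.50000e-02 8.85400e+00] 0.7 0.95
house ('scene',) 1990 [ 5.73756e+02  2.36653e+02  1.50000e-02 -3.58000e-01] 0.75 0.92
house ('top', 'scene') 3181 [5.78288e+02 2.36858e+02 1.70000e-02 5.42500e+00] 1.01 1.3
roof ('top',) 1941 [ 5.23226e+02 -2.59223e+02 -2.70000e-01  2.81200e+00] 1.59 1.97
roof ('scene',) 1791 [ 5.22555e+02 -2.59356e+02 -2.46000e-01 -2.26400e+00] 1.09 1.37
roof ('top', 'scene') 3732 [ 5.22744e+02 -2.59324e+02 -2.50000e-01  2.44900e+00] 1.49 1.89
crates ('top',) 116 [4.9757e+02 7.2130e+00 4.3900e-01 2.1140e+00] 1.66 2.51
crates ('scene',) 141 [ 4.98656e+02  7.53100e+00  4.67000e-01 -1.85600e+00] 0.88 1.07
crates ('top', 'scene') 257 [498.23    7.487   0.5     0.55 ] 1.49 2.04
top table z 2.1282753901159595 3.103158437799706
scene table z -1.3763949572913248 2.904720854631455
```

```bash
cat > ov.py <<'E'
from h import *
def draw(c,poses,box,fn,scale):
    u0,v0,u1,v1=box
    im=cv2.resize(c['image'][v0:v1,u0:u1,::-1],None,fx=scale,fy=scale,interpolation=cv2.INTER_CUBIC)
    for m,(x,y,a,z) in poses:
        for b in M[m]:
            cs=np.array([[b[0,i],b[1,j],b[2,k]] for i in(0,1) for j in(0,1) for k in(0,1)])
            R=np.array([[np.cos(a),-np.sin(a),0],[np.sin(a),np.cos(a),0],[0,0,1]])
            w=cs@R.T+[x,y,z]
            q=(proj(c,w)-[u0,v0]+.5)*scale
            for i in range(8):
                for k in(1,2,4):
                    if not i&k: cv2.line(im,tuple(int(t) for t in q[i]),tuple(int(t) for t in q[i|k]),(255,0,255),1)
    cv2.imwrite(fn,im)
E
python3 - <<'E'
import pickle; from ov import *
po=[('house',(574.5,237,.015,0)),('roof',(522.8,-259.3,-.25,0)),('crates',(498.3,7.4,.46,0))]
C={n:pickle.load(open(n+'.pkl','rb')) for n in('top','scene')}
draw(C['top'],po,(125,140,330,235),'pics/ovt.png',3.9)
draw(C['scene'],po,(180,165,405,330),'pics/ovs.png',3.5)
E
```

```text
(no output)
```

View pics/ovt.png

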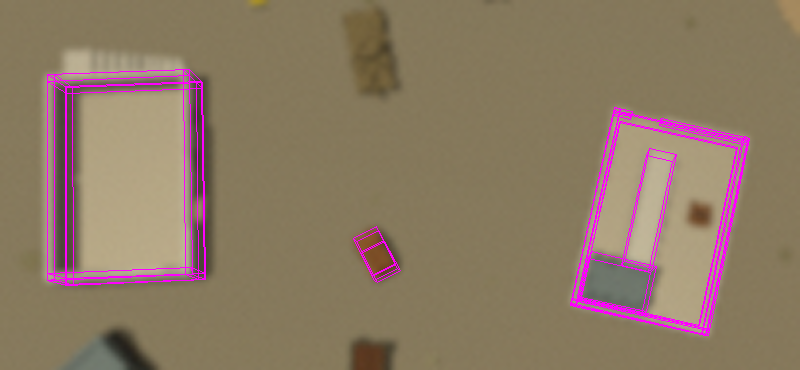

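View pics/ovs.png

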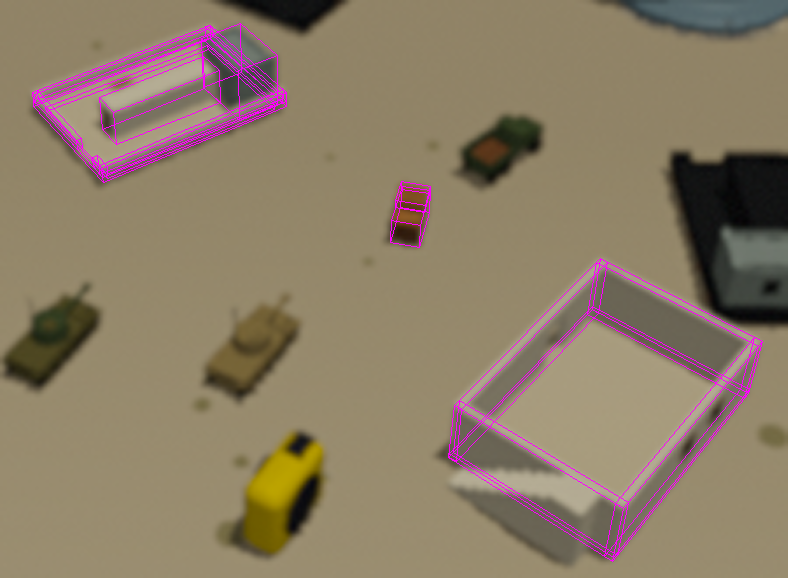

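The overlays match on the house, roof and crates. The wings and stairs also confirm which way each one faces. Moving over to the crates.

Request:
step_arm([
  {"travel":[0.021,0.05,0],"dr":[0,0,0.5]},
  {"travel":[0.021,0.05,0],"dr":[0,0,0.5]},
  {"travel":[0.021,0.05,0],"dr":[0,0,0.5]},
  {"travel":[0.021,0.05,0],"dr":[0,0,0.5]},
  {"travel":[0.021,0.05,0],"dr":[0,0,0.5]},
  {"travel":[0.021,0.05,0],"dr":[0,0,0.5]},
  {"travel":[0.021,0.05,0],"dr":[0,0,0.5]},
  {"travel":[0.021,0.05,0],"dr":[0,0,0.5]},
  {"travel":[0.021,0.05,0],"dr":[0,0,0.5]},
  {"travel":[0.021,0.05,0],"dr":[0,0,0]},
], grip=0.06)

```text
time: 2.25
tcp_pos: [452.8, -101.7, 231.8]
ee_rot: [0.974, 0.228, 0.001, 0.0]
force: [1.5, 0.1, -0.3]
opening: 60.2
```

Request:
step_arm([
  {"travel":[0.021,0.05,-0.02]},
  {"travel":[0.015,0.04,-0.03]},
  {"travel":[0.01,0.02,-0.03]},
  {"travel":[0,0,0]},
  {"travel":[0,0,0]},
])

```text
validation failed for argument at $.ro...
```

```bash
cat > st.py <<'E'
from rig import bot
import numpy as np
from scipy.spatial.transform import Rotation as R
s=bot.sense(); r=R.from_quat(s['ee_rot']).as_matrix()
print('t',s['time'],'tcp',s['tcp_pos'].round(1),'zax',r[:,2].round(4),'yaw(x axis)',round(np.arctan2(r[1,0],r[0,0]),4),'open',round(s['opening'],1),'F',s['force'].round(2),'q',s['q'].round(2))
E
python3 st.py; python3 - <<'E'
from rig import bot,camera,nets
from ov import *
import pickle
for n,b in(('top',(190,170,260,250)),('scene',(250,170,350,270))):
    c=camera(n); pickle.dump(c,open(n+'1.pkl','wb'))
    draw(c,[('crates',(498.3,7.4,.46,0))],b,f'pics/{n}1.png',6)
# refine house/roof fits from initial picture
C={n:pickle.load(open(n+'.pkl','rb')) for n in('top','scene')}
for m,x0,zs in(('house',(574.5,237,.0),(20,45)),('roof',(522.8,-259.3,-.25),(9,14,30))):
  for n in C:
    for z0 in zs:
        p=cloud(C[n]).reshape(-1,3);p=p[np.isfinite(p).all(1)]
        l=loc(p,*x0); k=(l[:,2]>z0)&(l[:,2]<75)&(np.abs(l[:,0])<(93 if m=='house' else 110))&(np.abs(l[:,1])<80)
        r=fit(m,p[k],x0); print(m,n,z0,k.sum(),r[0].round(3),round(r[1],2))
E
```

```text
t 2.25 tcp [ 452.8 -101.7  231.8] zax [ 1.3e-03 -7.0e-04 -1.0e+00] yaw(x axis) 0.4601 open 60.2 F [ 1.53  0.07 -0.26] q [ 0.51  0.05 -0.39  2.01  0.02  1.09 -0.99]
house top 20 597 [5.74469e+02 2.37114e+02 1.50000e-02 5.22800e+00] 0.74
house top 45 368 [5.74327e+02 2.37042e+02 1.20000e-02 5.38400e+00] 0.97
house scene 20 1371 [ 5.73782e+02  2.36695e+02  1.80000e-02 -3.68000e-01] 0.73
house scene 45 664 [ 5.73637e+02  2.36904e+02  1.70000e-02 -3.31000e-01] 0.77
roof top 9 1748 [ 5.23337e+02 -2.58990e+02 -2.55000e-01  2.87700e+00] 1.56
roof top 14 1069 [ 5.23087e+02 -2.59295e+02 -2.50000e-01  3.64600e+00] 1.21
roof top 30 433 [ 5.24188e+02 -2.59309e+02 -2.42000e-01  1.26000e+00] 1.88
roof scene 9 1439 [ 5.22509e+02 -2.59284e+02 -2.46000e-01 -1.54200e+00] 1.06
roof scene 14 1025 [ 5.22523e+02 -2.59330e+02 -2.45000e-01 -2.46100e+00] 1.09
roof scene 30 526 [ 5.22487e+02 -2.59249e+02 -2.45000e-01 -2.92400e+00] 1.19
```

Request:
step_arm([
  {"travel":[0.021,0.05,-0.01],"dr":[0,0,0]},
  {"travel":[0.016,0.04,-0.04],"dr":[0,0,0]},
  {"travel":[0.009,0.0205,-0.05],"dr":[0,0,0]},
  {"travel":[0,0,-0.03],"dr":[0,0,0]},
  {"travel":[0,0,0],"dr":[0,0,0]},
  {"travel":[0,0,0],"dr":[0,0,0]},
])

```text
time: 3.1
tcp_pos: [499.2, 6.5, 102.4]
ee_rot: [0.974, 0.227, 0.001, 0.0]
force: [0.6, -0.6, 1.2]
opening: 60.0
```

```bash
python3 st.py; python3 - <<'E'
from rig import bot,camera,nets
from ov import *
for n,b in(('top',(190,170,260,250)),('scene',(250,150,350,250))):
    c=camera(n)
    draw(c,[('crates',(498.3,7.4,.46,0))],b,f'pics/{n}2.png',6)
E
```

```text
t 3.1 tcp [499.2   6.5 102.4] zax [ 2.e-03 -4.e-04 -1.e+00] yaw(x axis) 0.459 open 60.0 F [ 0.62 -0.62  1.16] q [ 0.32  0.3  -0.47  2.04  0.19  0.83 -1.36]
```

View pics/scene2.png

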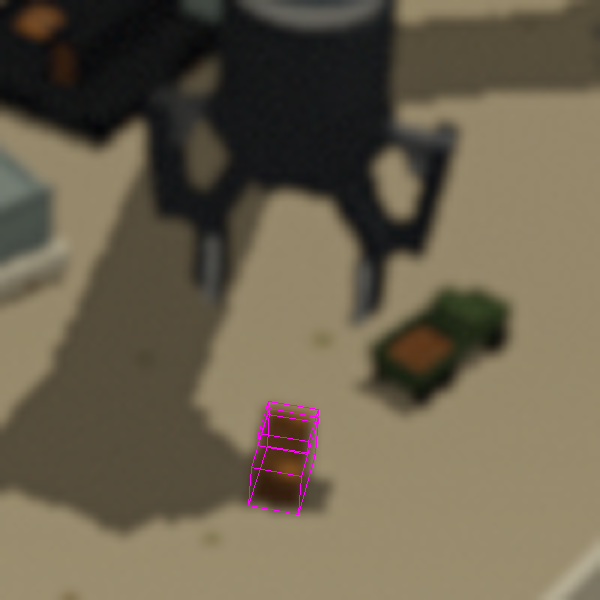

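The gripper is centred over the crates, near (285,460) in this crop, and clear of the truck. Descending and gripping.

Request:
step_arm([
  {"travel":[0,0,-0.04],"dr":[0,0,0]},
  {"travel":[0,0,-0.035],"dr":[0,0,0]},
  {"travel":[0,0,-0.015],"dr":[0,0,0]},
  {"travel":[0,0,-0.006],"dr":[0,0,0]},
  {"travel":[0,0,0],"dr":[0,0,0]},
])

```text
time: 3.82
tcp_pos: [499.2, 7.3, 6.1]
ee_rot: [0.974, 0.228, 0.001, 0.0]
force: [-0.0, -0.2, -0.1]
opening: 60.0
```

Request:
step_arm([
  {"travel":[0,0,0],"dr":[0,0,0]},
  {"travel":[0,0,0],"dr":[0,0,0]},
  {"travel":[0,0,0],"dr":[0,0,0]},
  {"travel":[0,0,0],"dr":[0,0,0]},
  {"travel":[0,0,0],"dr":[0,0,0]},
], grip=0.01, grip_force=30)

```text
time: 4.45
tcp_pos: [499.3, 7.4, 6.3]
ee_rot: [0.974, 0.228, 0.001, 0.0]
force: [-0.3, -0.5, 6.4]
opening: 23.9
```

```bash
python3 st.py
```

```text
t 4.45 tcp [499.3   7.4   6.3] zax [ 1.9e-03 -2.0e-04 -1.0e+00] yaw(x axis) 0.4603 open 23.9 F [-0.28 -0.51  6.35] q [ 0.26  0.47 -0.41  2.08  0.31  0.64 -1.46]
```

Request:
step_arm([
  {"travel":[0,0,0.02],"dr":[0,0,0]},
  {"travel":[0,0,0.04],"dr":[0,0,0]},
  {"travel":[0,0.01,0.04],"dr":[0,0,0]},
  {"travel":[0.015,0.045,0],"dr":[0,0,0]},
  {"travel":[0.015,0.05,0],"dr":[0,0,0]},
  {"travel":[0.015,0.05,0],"dr":[0,0,0]},
  {"travel":[0.015,0.045,0],"dr":[0,0,0]},
  {"travel":[0.015,0.03,0],"dr":[0,0,0]},
  {"travel":[0,0,0],"dr":[0,0,0]},
  {"travel":[0,0,0],"dr":[0,0,0]},
])

```text
time: 5.7
tcp_pos: [572.5, 235.9, 104.4]
ee_rot: [0.974, 0.228, -0.001, 0.001]
force: [0.6, -0.5, -0.6]
opening: 23.7
```

```bash
python3 st.py; python3 - <<'E'
from rig import bot,camera,nets
from ov import *
c=camera('scene')
draw(c,[('house',(574,237,.016,0)),('crates',(574,237,.46,95))],(270,150,420,340),f'pics/s3.png',3)
E
```

```text
t 5.7 tcp [572.5 235.9 104.4] zax [-0.0018 -0.0019 -1.    ] yaw(x axis) 0.4599 open 23.7 F [ 0.57 -0.46 -0.61] q [-0.06  0.52 -0.51  1.75  0.3   0.95 -1.8 ]
```

View pics/s3.png

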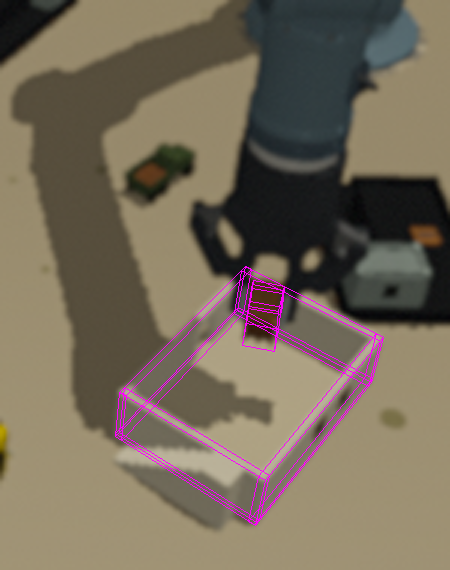

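The crates are held upright over the room. Lowering.

Request:
step_arm([
  {"travel":[0,0,-0.035],"dr":[0,0,0]},
  {"travel":[0,0,-0.03],"dr":[0,0,0]},
  {"travel":[0,0,-0.015],"dr":[0,0,0]},
  {"travel":[0,0,-0.01],"dr":[0,0,0]},
  {"travel":[0,0,-0.004],"dr":[0,0,0]},
  {"travel":[0,0,0],"dr":[0,0,0]},
  {"travel":[0,0,0],"dr":[0,0,0]},
])

```text
time: 6.62
tcp_pos: [573.9, 237.8, 12.2]
ee_rot: [0.974, 0.228, 0.001, -0.0]
force: [-0.5, -0.6, -0.9]
opening: 23.7
```

```bash
python3 st.py
```

```text
t 6.625 tcp [573.9 237.8  12.2] zax [ 1.6e-03  7.0e-04 -1.0e+00] yaw(x axis) 0.4604 open 23.7 F [-0.52 -0.59 -0.85] q [-0.1   0.65 -0.46  1.78  0.38  0.8  -1.85]
```

Request:
step_arm([
  {"travel":[0,0,-0.001],"dr":[0,0,0]},
  {"travel":[0,0,-0.001],"dr":[0,0,0]},
  {"travel":[0,0,0],"dr":[0,0,0]},
])

```text
time: 7.0
tcp_pos: [573.7, 237.6, 10.3]
ee_rot: [0.974, 0.228, 0.0, 0.0]
force: [-1.3, -1.1, 5.2]
opening: 23.4
```

```bash
python3 st.py
```

```text
t 7.0 tcp [573.7 237.6  10.3] zax [ 9.e-04  0.e+00 -1.e+00] yaw(x axis) 0.4604 open 23.4 F [-1.34 -1.06  5.18] q [-0.1   0.65 -0.46  1.78  0.38  0.8  -1.86]
```

Contact with the floor (5 N upward). Releasing, then rising.

Request:
step_arm([
  {"travel":[0,0,0],"dr":[0,0,0]},
  {"travel":[0,0,0],"dr":[0,0,0]},
  {"travel":[0,0,0],"dr":[0,0,0]},
  {"travel":[0,0,0],"dr":[0,0,0]},
], grip=0.045)

```text
time: 7.5
tcp_pos: [573.1, 237.2, 9.0]
ee_rot: [0.974, 0.228, -0.0, -0.0]
force: [-0.7, 0.5, -0.4]
opening: 44.8
```

Request:
step_arm([
  {"travel":[0,0,0.01],"dr":[0,0,0]},
  {"travel":[0,0,0.03],"dr":[0,0,0]},
  {"travel":[0,0,0.05],"dr":[0,0,0]},
  {"travel":[0,0,0.06],"dr":[0,0,0]},
  {"travel":[0,0,0.05],"dr":[0,0,0]},
  {"travel":[0,0,0],"dr":[0,0,0]},
])

```text
time: 8.25
tcp_pos: [576.7, 239.7, 216.4]
ee_rot: [0.974, 0.228, 0.006, -0.001]
force: [0.2, 0.8, -1.1]
opening: 45.0
```

```bash
python3 st.py; python3 - <<'E'
from rig import bot,camera,nets
from ov import *
c=camera('scene')
P=[('house',(574,237,.016,0)),('crates',(574,237,.46,4))]
draw(c,P[1:],(270,150,420,340),f'pics/s4.png',3)
E
```

```text
t 8.25 tcp [576.7 239.7 216.4] zax [ 0.0118  0.0048 -0.9999] yaw(x axis) 0.4606 open 45.0 F [ 0.15  0.75 -1.07] q [-0.02  0.4  -0.55  1.66  0.23  1.13 -1.74]
```

View pics/s4.png

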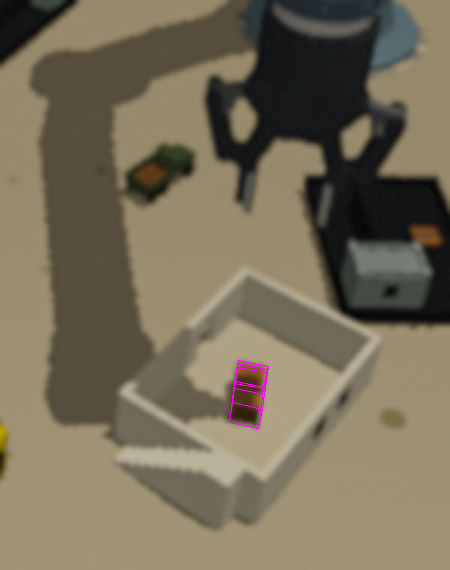

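Crates are upright on the house floor. Now to the roof; before descending I'll re-check its pose and the orange hatch.

Request:
step_arm([
  {"travel":[-0.007,-0.045,0],"dr":[0,0,-4]},
  {"travel":[-0.007,-0.05,0],"dr":[0,0,-4]},
  {"travel":[-0.008,-0.05,0],"dr":[0,0,-4]},
  {"travel":[-0.008,-0.05,0],"dr":[0,0,-4]},
  {"travel":[-0.008,-0.05,0],"dr":[0,0,-4]},
  {"travel":[-0.008,-0.05,-0.01],"dr":[0,0,-4]},
  {"travel":[-0.008,-0.05,-0.015],"dr":[0,0,-4]},
  {"travel":[-0.007,-0.05,-0.02],"dr":[0,0,-4]},
  {"travel":[-0.007,-0.045,-0.02],"dr":[0,0,-4]},
  {"travel":[-0.006,-0.037,-0.02],"dr":[0,0,-4.6]},
])

```text
time: 9.55
tcp_pos: [496.9, -241.5, 122.0]
ee_rot: [0.992, -0.126, -0.002, -0.0]
force: [-0.1, 0.1, 0.7]
opening: 44.7
```

Request:
step_arm([
  {"travel":[0,0,0],"dr":[0,0,0]},
  {"travel":[0,0,0],"dr":[0,0,0]},
  {"travel":[0,0,0],"dr":[0,0,0]},
])

```text
time: 9.93
tcp_pos: [499.9, -237.8, 124.4]
ee_rot: [0.992, -0.122, 0.0, -0.0]
force: [-0.3, 0.2, 0.1]
opening: 45.2
```

```bash
python3 st.py; python3 - <<'E'
from rig import bot,camera,nets
from ov import *
import pickle
P=[('roof',(522.8,-259.3,-.248,0))]
c=camera('scene'); pickle.dump(c,open('scene5.pkl','wb'))
draw(c,P,(175,110,325,240),f'pics/s5.png',4)
t=pickle.load(open('top.pkl','rb'));p=cloud(t)
im=cv2.cvtColor(t['image'],cv2.COLOR_RGB2HSV)
l=loc(p.reshape(-1,3),522.8,-259.3,-.248).reshape(p.shape)
k=(np.abs(l[...,0])<80)&(np.abs(l[...,1])<55)&(im[...,1]>120)
print('hatch',l[k].min(0),l[k].max(0))
E
```

```text
t 9.925 tcp [ 499.9 -237.8  124.4] zax [ 5.e-04  8.e-04 -1.e+00] yaw(x axis) -0.2452 open 45.2 F [-0.34  0.25  0.07] q [ 0.56  0.34 -0.22  1.91  0.09  0.9  -1.52]
hatch [  4.59903924 -43.14664833   8.27556891] [ 21.50175727 -27.14819793  20.20701244]
```

View pics/s5.png

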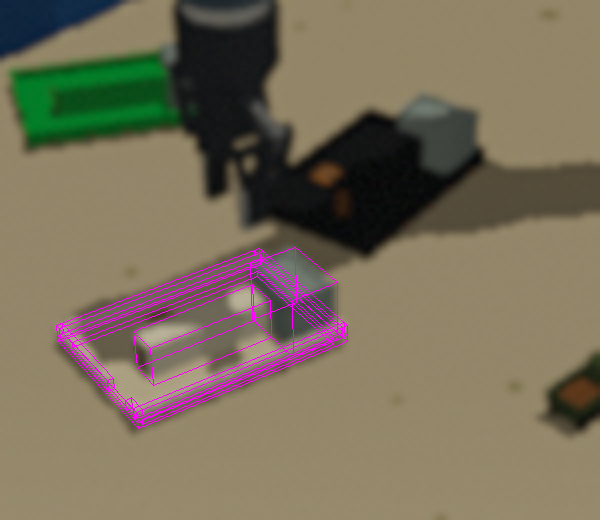

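Request:
step_arm([
  {"travel":[-0.001,-0.002,-0.03],"dr":[0,0,0]},
  {"travel":[0,0,-0.03],"dr":[0,0,0]},
  {"travel":[0,0,-0.02],"dr":[0,0,0]},
  {"travel":[0,0,-0.016],"dr":[0,0,0]},
  {"travel":[0,0,-0.008],"dr":[0,0,0]},
  {"travel":[0,0,0],"dr":[0,0,0]},
  {"travel":[0,0,0],"dr":[0,0,0]},
])

```text
time: 10.85
tcp_pos: [499.0, -242.0, 21.1]
ee_rot: [0.992, -0.124, 0.001, 0.0]
force: [0.1, -0.4, 0.3]
opening: 44.6
```

```bash
python3 st.py; python3 - <<'E'
from rig import bot,camera,nets
from ov import *
P=[('roof',(522.8,-259.3,-.248,0))]
c=camera('scene')
draw(c,P,(175,110,325,240),f'pics/s6.png',4)
E
```

```text
t 10.85 tcp [ 499.  -242.    21.1] zax [ 1.6e-03 -7.0e-04 -1.0e+00] yaw(x axis) -0.2482 open 44.6 F [ 0.14 -0.4   0.32] q [ 0.54  0.49 -0.19  1.96  0.14  0.7  -1.56]
```

View pics/s6.png

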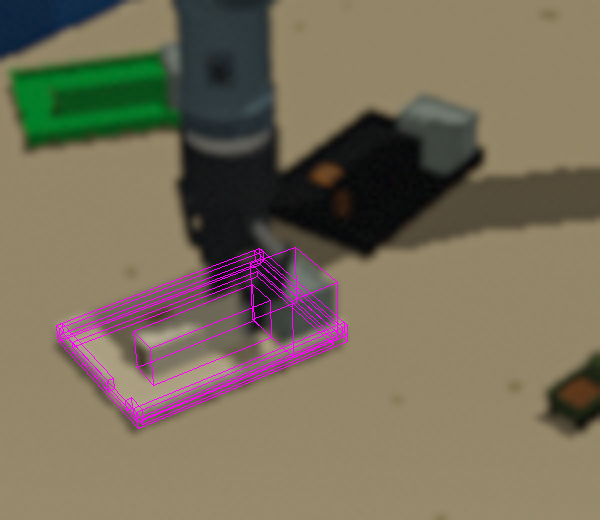

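Request:
step_arm([
  {"travel":[0,0.002,-0.004],"dr":[0,0,0]},
  {"travel":[0,0,0],"dr":[0,0,0]},
  {"travel":[0,0,0],"dr":[0,0,0]},
])

```text
time: 11.28
tcp_pos: [498.2, -239.6, 16.3]
ee_rot: [0.992, -0.124, 0.0, -0.0]
force: [0.4, 0.6, -0.8]
opening: 44.8
```

Request:
step_arm([
  {"travel":[0,0,0],"dr":[0,0,0]},
  {"travel":[0,0,0],"dr":[0,0,0]},
  {"travel":[0,0,0],"dr":[0,0,0]},
  {"travel":[0,0,0],"dr":[0,0,0]},
  {"travel":[0,0,0],"dr":[0,0,0]},
], grip=0.01, grip_force=70)

```text
time: 11.9
tcp_pos: [498.5, -240.0, 16.6]
ee_rot: [0.992, -0.124, 0.0, 0.0]
force: [-0.6, 0.1, 4.5]
opening: 24.5
```

```bash
python3 st.py
```

```text
t 11.9 tcp [ 498.5 -240.    16.6] zax [ 6.e-04 -5.e-04 -1.e+00] yaw(x axis) -0.2484 open 24.5 F [-0.61  0.06  4.54] q [ 0.54  0.5  -0.19  1.96  0.14  0.69 -1.56]
```

Gripped, with an opening of about 25 mm for the 26 mm wing. Lifting gently.

Request:
step_arm([
  {"travel":[0,0,0.005],"dr":[0,0,0]},
  {"travel":[0,0,0.01],"dr":[0,0,0]},
  {"travel":[0,0,0.015],"dr":[0,0,0]},
  {"travel":[0,0,0.015],"dr":[0,0,0]},
  {"travel":[0,0,0.01],"dr":[0,0,0]},
  {"travel":[0,0,0],"dr":[0,0,0]},
  {"travel":[0,0,0],"dr":[0,0,0]},
  {"travel":[0,0,0],"dr":[0,0,0]},
])

```text
time: 12.9
tcp_pos: [497.5, -239.4, 70.6]
ee_rot: [0.992, -0.124, -0.001, -0.0]
force: [-0.2, -0.2, -2.2]
opening: 24.8
```

```bash
python3 st.py; cat > chk.py <<'E'
import sys
from rig import bot,camera,nets
from ov import *
from scipy.spatial.transform import Rotation as R
# full 6-dof roof fit around guess
x0=[float(a) for a in sys.argv[1:5]]; tag=sys.argv[5]; zmax=x0[3]+75
C={n:camera(n) for n in('scene','top')}
for n in C:
    p=cloud(C[n]).reshape(-1,3);p=p[np.isfinite(p).all(1)]
    l=loc(p,*x0)
    k=(np.abs(l[:,0])<112)&(np.abs(l[:,1])<80)&(l[:,2]>5)&(l[:,2]<60)
    # drop gripper zone: above wing around the balance point, and dark pixels
    im=C[n]['image'].max(-1).reshape(-1)[np.isfinite(cloud(C[n]).reshape(-1,3)).all(1)]
    k&=~((np.hypot(l[:,0]+28,l[:,1]-13)<62)&(l[:,2]>13))
    q=p[k]
    def f(v): 
        r=R.from_rotvec([v[3],v[4],0])*R.from_euler('z',v[5])
        return sdf('roof',r.inv().apply(q-v[:3]))
    r=least_squares(f,[x0[0],x0[1],x0[3],0,0,x0[2]],loss='soft_l1',f_scale=2,x_scale=[1,1,1,.02,.02,.02])
    print(n,k.sum(),'pos',r.x[:3].round(1),'tilt xy',r.x[3:5].round(3),'yaw',r.x[5].round(3),'med',np.median(abs(r.fun)).round(2))
    pr=proj(C[n],[x0[0],x0[1],x0[3]]); u,v=int(pr[0]),int(pr[1])
    draw(C[n],[('roof',(*x0,))],(max(u-75,0),max(v-65,0),u+75,v+65),f'pics/{n}{tag}.png',4)
E
python3 chk.py 522.5 -259.3 -.248 55 _7
```

```text
t 12.9 tcp [ 497.5 -239.4   70.6] zax [-1.4e-03  6.0e-04 -1.0e+00] yaw(x axis) -0.2482 open 24.8 F [-0.23 -0.21 -2.21] q [ 0.55  0.41 -0.21  1.94  0.12  0.8  -1.54]
scene 1143 pos [ 522.2 -259.8   54.2] tilt xy [-0.049  0.009] yaw -0.241 med 1.21
top 266 pos [ 522.7 -259.5   57.3] tilt xy [-0.019 -0.012] yaw -0.252 med 1.05
```

View pics/scene_7.png

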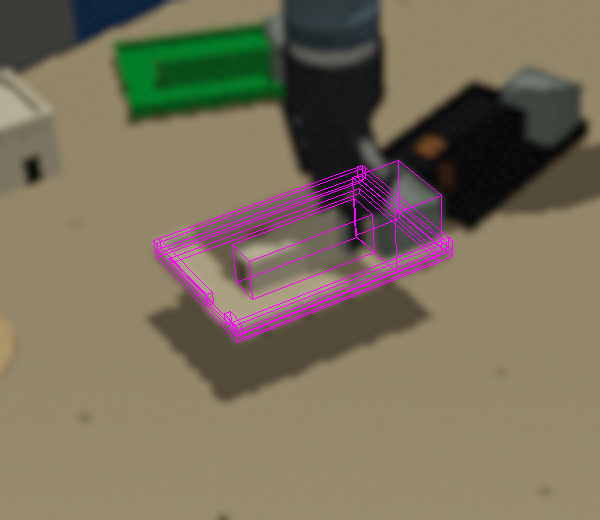

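The roof hangs level. Next, raise it further, then carry it over while turning +15°.

Request:
step_arm([
  {"travel":[0,0,0.01],"dr":[0,0,0]},
  {"travel":[0,0,0.02],"dr":[0,0,0]},
  {"travel":[0,0.005,0.02],"dr":[0,0,0]},
  {"travel":[0.001,0.015,0.01],"dr":[0,0,0.5]},
  {"travel":[0.002,0.02,0],"dr":[0,0,1]},
  {"travel":[0.003,0.025,0],"dr":[0,0,1]},
  {"travel":[0.003,0.03,0],"dr":[0,0,1]},
  {"travel":[0.003,0.03,0],"dr":[0,0,1]},
  {"travel":[0.003,0.03,0],"dr":[0,0,1]},
  {"travel":[0.003,0.03,0],"dr":[0,0,1]},
])

```text
time: 14.25
tcp_pos: [515.1, -51.3, 130.2]
ee_rot: [0.998, -0.066, -0.001, -0.0]
force: [0.6, 0.5, -3.7]
opening: 24.4
```

Request:
step_arm([
  {"travel":[0.003,0.03,0],"dr":[0,0,1]},
  {"travel":[0.003,0.03,0],"dr":[0,0,1]},
  {"travel":[0.003,0.03,0],"dr":[0,0,1]},
  {"travel":[0.003,0.03,0],"dr":[0,0,1]},
  {"travel":[0.003,0.03,0],"dr":[0,0,1]},
  {"travel":[0.003,0.03,0],"dr":[0,0,1]},
  {"travel":[0.003,0.03,0],"dr":[0,0,1]},
  {"travel":[0.003,0.025,0],"dr":[0,0,1]},
  {"travel":[0.003,0.02,0],"dr":[0,0,0.6]},
  {"travel":[0.002,0.02,0],"dr":[0,0,0]},
])

```text
time: 15.5
tcp_pos: [545.2, 221.1, 130.9]
ee_rot: [1.0, 0.008, -0.0, 0.0]
force: [0.6, -0.5, -3.4]
opening: 24.7
```

Request:
step_arm([
  {"travel":[0,0.015,0],"dr":[0,0,0]},
  {"travel":[0,0.01,0],"dr":[0,0,0]},
  {"travel":[0,0.0045,0],"dr":[0,0,0]},
  {"travel":[0,0,0],"dr":[0,0,0]},
  {"travel":[0,0,0],"dr":[0,0,0]},
  {"travel":[0,0,0],"dr":[0,0,0]},
])

```text
time: 16.25
tcp_pos: [545.4, 248.9, 131.2]
ee_rot: [1.0, 0.007, -0.0, 0.0]
force: [0.3, 0.4, -3.9]
opening: 25.0
```

```bash
python3 st.py; python3 chk.py 574 237 .016 115 _8
```

```text
t 16.25 tcp [545.4 248.9 131.2] zax [-0.e+00 -6.e-04 -1.e+00] yaw(x axis) 0.0141 open 25.0 F [ 0.3   0.41 -3.93] q [-0.12  0.44 -0.47  1.79  0.23  0.97 -2.24]
scene 2588 pos [573.8 235.1 113.4] tilt xy [0.005 0.001] yaw 0.014 med 0.74
top 1243 pos [574.5 235.2 117.4] tilt xy [-0.009 -0.013] yaw 0.007 med 1.24
```

View pics/scene_8.png

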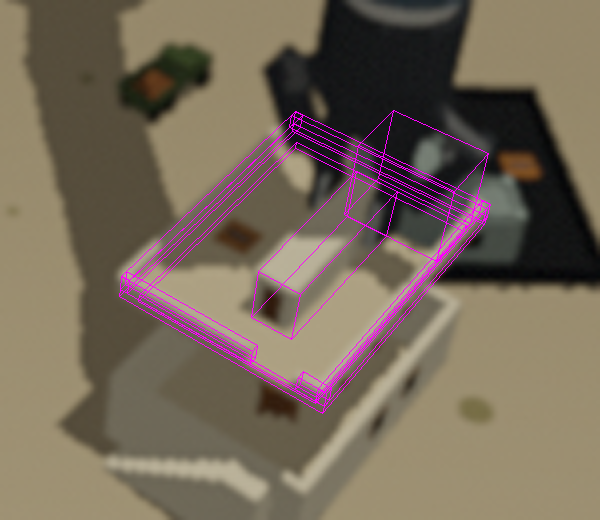

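The roof is level and squared within 0.01 rad, and about 2 mm low in y. Correcting that and lowering about 31 mm.

Request:
step_arm([
  {"travel":[0,0.002,-0.004],"dr":[0,0,0]},
  {"travel":[0,0,-0.006],"dr":[0,0,0]},
  {"travel":[0,0,-0.006],"dr":[0,0,0]},
  {"travel":[0,0,-0.006],"dr":[0,0,0]},
  {"travel":[0,0,-0.005],"dr":[0,0,0]},
  {"travel":[0,0,-0.003],"dr":[0,0,0]},
  {"travel":[0,0,0],"dr":[0,0,0]},
  {"travel":[0,0,0],"dr":[0,0,0]},
  {"travel":[0,0,0],"dr":[0,0,0]},
  {"travel":[0,0,0],"dr":[0,0,0]},
])

```text
time: 17.6
tcp_pos: [545.3, 251.9, 101.5]
ee_rot: [1.0, 0.008, 0.0, -0.0]
force: [0.4, 0.4, -4.0]
opening: 24.7
```

```bash
python3 st.py; python3 chk.py 574 237 .016 85 _9
```

```text
t 17.6 tcp [545.3 251.9 101.5] zax [ 4.e-04  1.e-04 -1.e+00] yaw(x axis) 0.0153 open 24.7 F [ 0.39  0.36 -3.98] q [-0.13  0.48 -0.46  1.8   0.26  0.92 -2.26]
scene 2546 pos [573.8 238.   83.7] tilt xy [ 0.002 -0.002] yaw 0.017 med 0.81
top 1174 pos [574.3 238.1  87.2] tilt xy [-0.017 -0.015] yaw 0.015 med 1.18
```

View pics/scene_9.png

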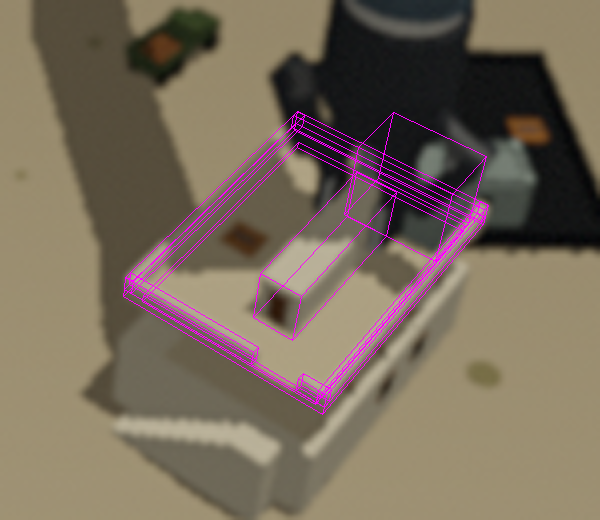

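View pics/top_9.png

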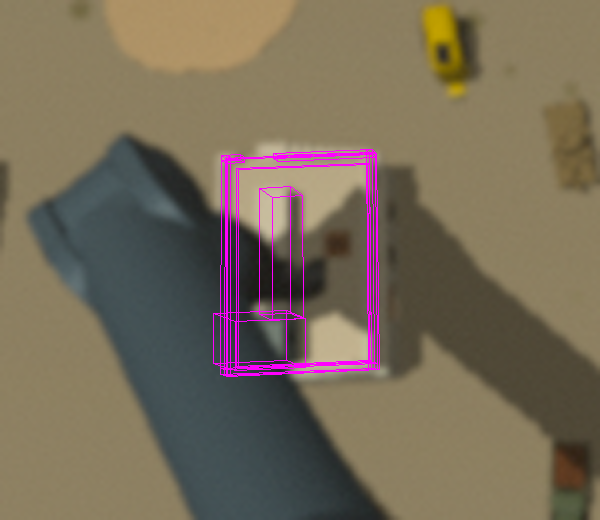

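The roof is centred to about 1 mm, level and squared, about 30 mm above the walls. The parapet gap, near (275,360) in the scene crop, sits over the head of the stairs. Handing in.

```bash
python3 -c "
from rig import ticket
print(ticket.finish_job())"
```

```text
the job is handed in; nothing more can be done
None
```

I set the crate stack upright near the middle of the house floor and let it go. Then I lifted the white roof at its balance point and carried it to the house. I handed in at about 18 s of the 51 s allowed, still holding the roof; no verdict was reported.

**Last checks on the roof**, from the final camera fits:

| Measure | Scene camera | Top camera | Limit |
|---|---|---|---|
| Offset from house centre | about 1 mm | about 1 mm | 15 mm |
| Turn relative to house | about 0.001 rad | about 0.001 rad | 0.1 rad |
| Tilt | below 0.01 rad | about 0.02 rad | 0.07 rad |
| Underside height above table | 84 mm | 87 mm | 66–109 mm |

- **Disagreement:** the two cameras differ by about 3 mm in height, roughly the same as their offset on the bare table.
- **Gap and grip:** the parapet gap is at the head of the stairs. The measured wrist load was about 4 N, which matches the roof's weight, and the opening was about 25 mm on the 26 mm wing.
- **Crates:** their pose matched the picture right after release. I did not look again afterwards, because the roof now covers them.
- **Tanks, truck and tape:** the arm kept clear of them and they look undisturbed in the pictures, but I did not measure their final positions.

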